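# Open the moth canister whose thread may run either way

### The arm

A 6-joint arm with a two-finger parallel gripper is mounted at the origin on the work surface. World frame = base frame: x ahead of the robot, y to its left, z up, the work surface at z = 0. Lengths are in mm, angles in rad, forces in N, time in s.
With the tool pointing down it reaches from about 325 to 875 mm from the base axis. Payload 4.4 kg.
Tool frame: the origin (TCP) lies on the centre line of the jaws, within the pads' length; the fingertips stand ahead of it and the grasp point (between the pads) lies 6 mm ahead of it (ctrl.tcp_to_tips is the z of the fingertips in the tool frame, in mm); z points along the fingers, y is the direction in which the jaws open and shut (so a half turn about z gives the same grasp; the last joint's range is limited). The gripper opens to 85 mm and grips with 20 to 120 N. Pads are 22 mm wide; open, the fingers measure 114 mm over their backs; the gripper's body (76 mm by 85 mm) begins 54 mm behind the grasp point. The pads swing forward as they close: fully open they stand 13 mm farther back than shut.
Start: joints at [1.117, 0.207, 1.542, -0, 1.393, -0.15], TCP at [172.02, 548.668, 256.282] pointing down, gripper open.
Joint ranges: [-2.73, 2.73], [-0.86, 2.22], [0.23, 2.46], [-1.11, 4.25], [0.08, 2.63], [-2.82, 2.82]. Speed limits (rad/s): [2.79, 2.79, 3.14, 3.14, 3.14, 3.14].

### API

Orientations are given as a 3x3 rotation matrix whose columns are the frame's x, y, z axes.
In Python, from plant import ctrl, sensors, optics gives the robot as it stands. Calls block until the motion is done:
- ctrl.move_ptp(position, orientation): joint-space move of the TCP to a pose.
- ctrl.move_l(position, rot=None, vel=150, threshold=None): straight line of the TCP; rot=None keeps the orientation; vel is the mean speed in mm/s. With threshold (N) it stops when the force on the tool has changed by that much, and returns True; else False.
- ctrl.set_joints(angles): joint-space move.
- ctrl.gripper_to(opening, force=None): finger opening in mm; force is the grip in N (None keeps the last); returns when the fingers have stopped.
- ctrl.hold(seconds).
- ctrl.solve_ik(position, orientation): joint angles nearest the present ones, or None.
- sensors.read_state(): the state.
- optics.grab_frame(name): name is "side" or "top" or "wrist"; returns (picture, depth): 384x512x3 uint8, red, green, blue; 384x512 float32, mm along the optical axis (not along the pixel's ray), 0 where there is no reading.
- optics.camera_params(name): a dict with "mtx" (3x3 intrinsics, pixels), "R" (3x3) and "t" (3): a world point X has camera coordinates R X + t; the wrist camera has in their place "T_tool_cam" (4x4, takes a point from camera to tool coordinates, whose origin is the TCP and whose axes are the flange's). Camera axes: x right, y down, z forward; pixel columns grow to the right and rows downward; lengths in mm; the calibration is good to about 2 mm. A picture is of the moment at which its call begins: read the wrist's pose just before it. camera_params takes no time and is no camera call.
A pose or a line that the arm cannot do raises ctrl.MotionError and nothing moves.
- ctrl.finish_job(): hands the job in, once; it reports no verdict.
The state is a dict: "t": time; "q": joint angles; "qvel": joint speeds; "tau": joint torques, N m; "eef_pos": TCP position; "eef_rot": TCP orientation; "force": force on the tool from outside, world axes, zero at the start; "wrist_torque": the same for the moment, N m; "grip_width": finger opening in mm.
Only numpy, scipy, OpenCV 4.12 (cv2) and the standard library are available. Lean on these libraries where they do the work, as an engineer would, in place of code of your own. Each camera call takes 0.05 s, during which the arm holds its last target.

### The job

Push the small sliding sash in front of the capped canister fully down by its handle so that there is room for the hand, then twist the canister's cap off: nobody remembers whether it has a normal or a reverse thread, so try gently one way, and if it stops, the other way, and never force it. Lift the loosened cap straight up and finish still holding it in the gripper, upright and steady, about 8 cm clear above the canister's neck, with the sash left down; do not let go or put the cap down, and leave the other things on the ledge where they are.

Things in the scene. Friction and masses are not known exactly. Their poses are not given: they have to be found in the camera images.
- cap: Fluted round twist cap of the canister, plain ivory plastic: 44 mm diameter, 44 mm tall, about 45 g. Origin: centre of its lower edge, z up. The lower 18 mm are a hollow skirt over the neck, the upper 26 mm solid. Seated, its lower edge is 95 mm and its top 139 mm above the ledge. It has a short lug thread with 1 mm of play and turns easily; which way loosens differs from start to start and cannot be seen.
- cap_grip (a point): On the cap's axis, 31 mm above its lower edge: grip the cap here from above, in any yaw (it is round). In the loosening direction it comes free after 60 degrees: between 50 and 68 degrees from its start it lifts straight off, and at about 70 it meets a stop. Turned the other way it stops dead after about 6 degrees (up to 14 when pressed hard).
- neck (a point): Centre of the canister neck's top face, 113 mm above the ledge, on the canister's vertical axis. When seated, the cap's origin is 18 mm below it.
- holder: Fixed wooden base plate 155 x 270 x 8 mm. Origin: on the ledge under the axis of the capped canister (60 mm diameter); x points from sash to canister, y to a capless closed spare canister (60 mm diameter, 110 mm tall, nothing to open) 125 mm away. Two 10 mm guide rods, tops 125 mm above the ledge, stand at x = -48, y = +-66 mm, with the sash between them.
- sash_grip (a point): Grip point on the sash's handle: a beige tab 16 mm wide (along the holder's y: pinch it so), 15 mm tall, sticking out level 50 mm from the sash's top, away from the canister. The point is the middle of its section, 37 mm out from the panel, 85 mm from the canister's axis. Height above the ledge: 157.5 mm with the sash raised (joint 0), 82.5 mm fully down.
- sash (a joint): Beige vertical sash panel (118 mm wide, 5 mm thick, 70 mm high), in m: 0 raised, 0.075 fully down on its stop. It slides vertically with about 3 N of friction and stays where it is left. It stands 48 mm from the canister's axis; raised, its top is 165 mm above the ledge, in the way of a hand turning the cap; down, 90 mm.
- peg0: Orange plastic clothes peg lying on the ledge, 75 x 17 x 11 mm, long axis x; origin under its centre. Bystander.
- peg1: Second orange clothes peg, same. Bystander.
- peg2: Third orange clothes peg, same. Bystander.
- earring_stand: Clear acrylic earring stand, base 80 x 100 mm, 148 mm tall, crossbars 130 mm along its y; origin under its base. Bystander.
- incense_holder: Small blue ceramic incense holder, round dish 76 mm diameter, 16 mm tall, with a stub to 30 mm; origin under its centre. Bystander.
- tin: Round metal tin, 68 mm diameter, 40 mm tall; origin under its centre. Bystander.
Not all that is in view belongs to the job. Of the things that look like the cap, the smallest one is meant.

How it is judged:
By the outcome, as a careful person would: the job done as asked, in the order asked, and still so for the second after the job is handed in, while the arm keeps its last pose, push and grip.
It also fails if it takes over 48 s, if anything falls off the work surface, if the arm or the gripper's body presses on something with over 40 N, if the wrist force passes 120 N, or if a joint passes its speed limit or range.

## Working session

There is one attempt and no reset: what is moved stays moved. The work goes in short steps, each a Python script; the robot and the scene stay as the last script left them, time stands still between calls to the robot, and variables do not carry over. Pictures are saved under pics/ and viewed, and the job is handed in when it is done.

```bash
ls; mkdir -p pics; python3 - <<'E'
from plant import ctrl,sensors,optics
import cv2,numpy as np
for n in ("side","top","wrist"):
    s=sensors.read_state()
    p,d=optics.grab_frame(n)
    cv2.imwrite(f"pics/{n}0.png",cv2.cvtColor(p,cv2.COLOR_RGB2BGR)); np.save(f"pics/{n}0.npy",d)
    print(n,optics.camera_params(n))
print(ctrl.tcp_to_tips,s)
E
```

```text
pics
side {'mtx': array([[429.09664331,   0.        , 251.51466567],
       [  0.        , 429.09664331, 191.10860608],
       [  0.        ,   0.        ,   1.        ]]), 'R': array([[ 0.79599044, -0.60529611,  0.00397938],
       [-0.36697469, -0.48779485, -0.79207686],
       [ 0.48138217,  0.62902528, -0.61040839]]), 't': array([-460.47956429,  302.69243716, 1206.78559624])}
top {'mtx': array([[385.34824225,   0.        , 256.30547224],
       [  0.        , 385.34824225, 189.72605002],
       [  0.        ,   0.        ,   1.        ]]), 'R': array([[-0.05757073, -0.99834016, -0.0015951 ],
       [-0.97808917,  0.05672297, -0.20030997],
       [ 0.20006797, -0.00997184, -0.97973127]]), 't': array([  44.73174272,  616.67173549, 1118.04184873])}
wrist {'mtx': array([[324.94464031,   0.        , 258.19137626],
       [  0.        , 324.94464031, 186.8455887 ],
       [  0.        ,   0.        ,   1.        ]]), 'T_tool_cam': array([[ 8.18310495e-04, -9.62630873e-01, -2.70815682e-01,
         6.82142396e+01],
       [ 9.99999022e-01,  4.80515216e-04,  1.31362745e-03,
        -3.05
[... 280 characters left out ...]

        1.39352650e+00, -1.50515476e-01]), 'qvel': array([ 1.84392663e-05, -1.58583510e-03, -1.78204541e-03, -5.44795662e-04,
       -2.23181118e-03, -7.23827737e-04]), 'tau': array([-9.42657643e-04, -3.84093726e+01, -2.92549717e+01, -2.45967494e-04,
        4.82050542e-03, -5.65847742e-06]), 'eef_pos': array([171.75102592, 548.07952408, 255.23016788]), 'eef_rot': array([[-9.54209896e-01,  2.99136548e-01, -8.94146487e-04],
       [ 2.99137749e-01,  9.54208045e-01, -1.90101290e-03],
       [ 2.84539332e-04, -2.08143829e-03, -9.99997793e-01]]), 'force': array([0.30172342, 0.34018844, 0.038799  ]), 'wrist_torque': array([ 0.00012109, -0.02631205, -0.01927887]), 'grip_width': 85.36673846847596}
```

View pics/side0.png

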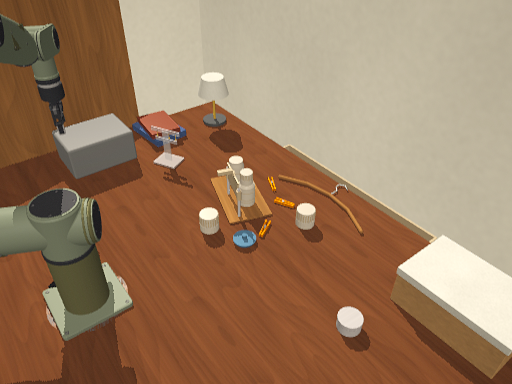

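View pics/top0.png

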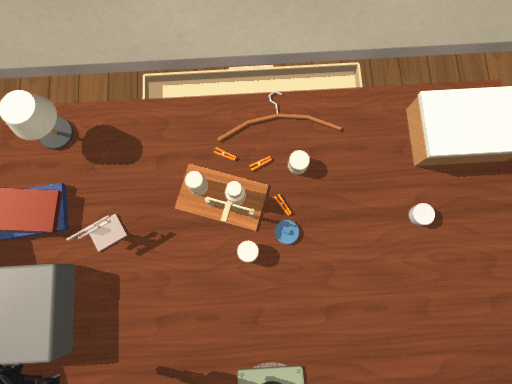

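View pics/wrist0.png

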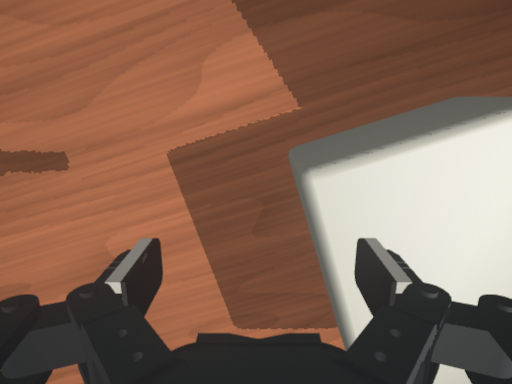

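```bash
python3 - <<'E'
import cv2,numpy as np
t=cv2.imread("pics/top0.png")[140:280,160:320]; s=cv2.imread("pics/side0.png")[140:260,180:340]
cv2.imwrite("pics/c_top.png",cv2.resize(t,None,fx=5,fy=4.2857,interpolation=cv2.INTER_CUBIC)[:600])
cv2.imwrite("pics/c_side.png",cv2.resize(s,None,fx=5,fy=5,interpolation=cv2.INTER_CUBIC))
E
```

```text
(no output)
```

View pics/c_top.png

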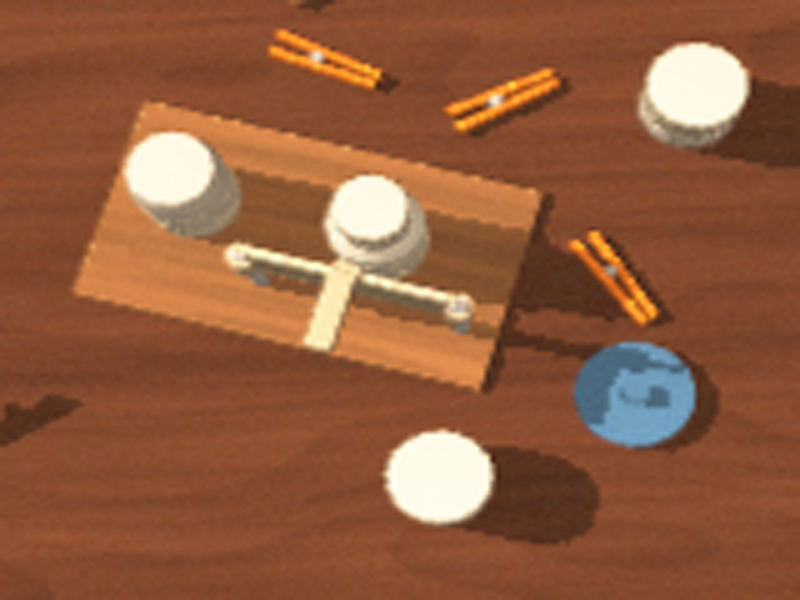

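View pics/c_side.png

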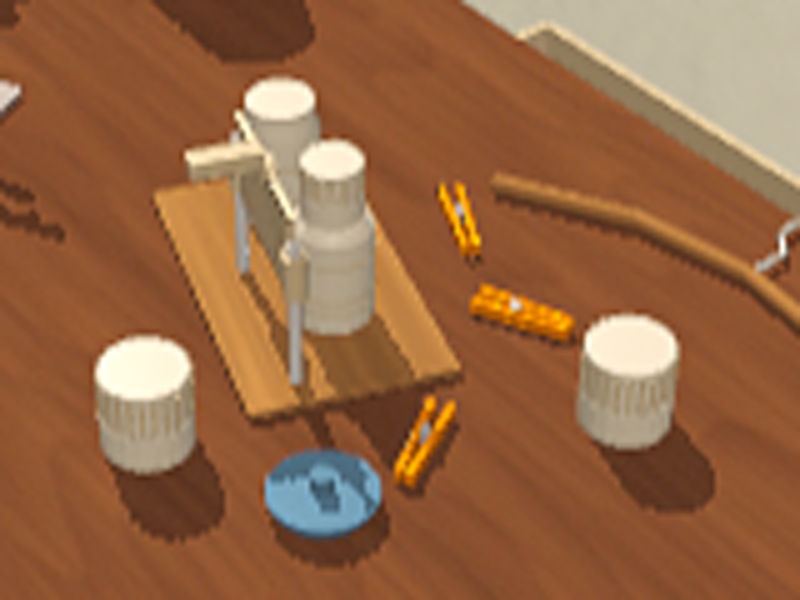

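Candidates for the cap, in top-view pixels:
- (234,189): small fluted cap on the canister behind the sash.
- (194,180): spare canister's lid.
- (248,251) and (299,162): larger loose fluted lookalikes.
- (423,214): tin.

I choose (234,189). It is the smallest, sits on the canister with shoulders, and is behind the T-shaped sash and handle. The crop confirms this. Next I localise it.

```bash
cat > h.py <<'E'
import numpy as np,cv2
from plant import ctrl,sensors,optics
def campose(n,st=None):
    c=optics.camera_params(n); K=c["mtx"]
    if n=="wrist":
        T=c["T_tool_cam"]; Rt=st["eef_rot"]; Rw=Rt@T[:3,:3]; o=Rt@T[:3,3]+st["eef_pos"]
    else: Rw=c["R"].T; o=-Rw@c["t"]
    return K,Rw,o
def cast(n,uv,z,st=None):
    K,Rw,o=campose(n,st); uv=np.atleast_2d(np.asarray(uv,float))
    d=(np.c_[uv,np.ones(len(uv))]@np.linalg.inv(K).T)@Rw.T
    return o+d*((z-o[2])/d[:,2])[:,None]
def proj(n,X,st=None):
    K,Rw,o=campose(n,st); p=(np.atleast_2d(X)-o)@Rw@K.T
    return p[:,:2]/p[:,2:]
def cloud(n,d,st=None):
    K,Rw,o=campose(n,st); v,u=np.indices(d.shape)
    p=np.dstack([u,v,np.ones_like(u)])@np.linalg.inv(K).T*d[...,None]
    return p@Rw.T+o
def R(yaw): # tool down, jaw axis (y) at world angle yaw
    y=np.array([np.cos(yaw),np.sin(yaw),0]); z=np.array([0,0,-1.]); return np.c_[np.cross(y,z),y,z]
def snap(n,name):
    st=sensors.read_state(); p,d=optics.grab_frame(n)
    cv2.imwrite(f"pics/{name}.png",cv2.cvtColor(p,cv2.COLOR_RGB2BGR)); np.save(f"pics/{name}.npy",d)
    np.save(f"pics/{name}_st.npy",st,allow_pickle=True); return p,d,st
E
python3 - <<'E'
from h import *
t=cv2.imread("pics/top0.png"); d=np.load("pics/top0.npy"); P=cloud("top",d)
# depth-based heights
roi=np.zeros(d.shape,bool); roi[150:245,165:275]=True
z=P[...,2]
print("plate",cast("top",[(190,163.8),(269,184.8),(256.6,231),(174.4,208.1)],8)[:,:2].round(1))
m=roi&(z>133)&(z<145); n,l,s,c=cv2.connectedComponentsWithStats(m.astype(np.uint8))
for i in range(1,n):
    if s[i,4]>20: print("cap?",c[i],s[i],cast("top",c[i],139)[0])
m=roi&(z>150)&(z<172); print("sash n",m.sum(),"zmed",np.median(z[m]))
n,l,s,c=cv2.connectedComponentsWithStats(m.astype(np.uint8))
for i in range(1,n): print(c[i],s[i])
X=P[m]; print(X[:,:2].min(0),X[:,:2].max(0))
# handle/panel from cast crop corners
f=lambda a,b:(160+a/5,140+b/4.2857)
print("handle end L,R",cast("top",[f(303,345),f(329,351)],165)[:,:2])
print("panel top ends",cast("top",[f(232,252),f(468,308)],165)[:,:2])
print("cap top",cast("top",[f(369,206)],139))
print("spare",cast("top",[f(170,168)],110))
E
```

```text
plate [[727.8 218.9]
 [643.1 -33.2]
 [497.3  15.2]
 [584.9 271.8]]
cap? [233.74725275 187.97802198] [226 181  16  15 182] [611.43018417  74.02810697 139.        ]
sash n 116 zmed 160.7087568310834
[220. 200.] [220 200   1   1   1]
[225.69911504 212.00884956] [221 203  10  19 113]
[240. 207.] [240 207   1   1   1]
[245. 208.] [245 208   1   1   1]
[515.18356234  44.59265074] [576.67339792 113.68146925]
handle end L,R [[516.80861391 112.9956853 ]
 [512.12635538  98.89300087]]
panel top ends [[579.61435601 150.0321289 ]
 [535.45822119  21.14221704]]
cap top [[611.16190935  73.88922514 139.        ]]
spare [[650.8614306 191.4959151 110.       ]]
```

The cap axis is at about (611,74). The holder's x axis is at about -18.6 deg, and the spare canister checks out at 124 mm and 71.4 deg. Next I hover over the handle and take one wrist look to refine.

```bash
python3 - <<'E'
from h import *
yaw=np.deg2rad(71.4)
q=ctrl.solve_ik([530.7,101.1,260],R(yaw)); print("ik",np.round(q,2))
ctrl.move_ptp([530.7,101.1,260],R(yaw)); 
p,d,st=snap("wrist","w1"); print(st["t"],st["eef_pos"],np.round(st["q"],2))
print(proj("wrist",[[611.3,74,139],[516,106,165],[530.7,101.1,165]],st))
E
```

```text
ik [ 0.03  0.13  1.62 -0.    1.39 -1.22]
2.2083 [530.50120153 101.98960795 259.98613759] [ 0.03  0.13  1.62  0.    1.39 -1.22]
[[256.99066617 286.86437983]
 [256.97221589 177.49337795]
 [257.0129587  199.40029668]]
```

View pics/w1.png

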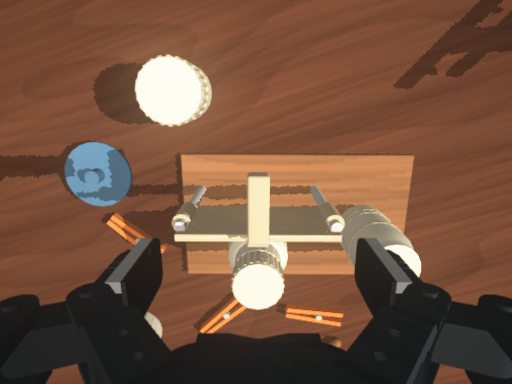

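The wrist view shows the handle tab at cols 248–270, end row about 174, and panel at row 238. The cap top is at about (258,285), and both match the prediction to 1–2 px. I refine with a mask, then pinch the handle and push down.

```bash
python3 - <<'E'
from h import *
im=cv2.imread("pics/w1.png"); st=np.load("pics/w1_st.npy",allow_pickle=True).item()
hsv=cv2.cvtColor(im,cv2.COLOR_BGR2HSV)
row=im[200].astype(int).sum(1); print("row200",row[240:280]); col=im[:,259].astype(int).sum(1); print("col259",col[165:185],col[232:246])
g=hsv[...,2]; m=((g>225)&(hsv[...,1]<80)).astype(np.uint8); m[:,:225]=0;m[:,295:]=0;m[:255]=0
n,l,s,c=cv2.connectedComponentsWithStats(m); i=1+np.argmax(s[1:,4]); 
cn=cv2.findContours((l==i).astype(np.uint8),0,cv2.CHAIN_APPROX_NONE)[0][0]
(e,r)=cv2.minEnclosingCircle(cn); print("cap",c[i],s[i],e,r)
C=cast("wrist",[c[i],e],139,st); print(C)
xs=np.where(row[235:285]>400)[0]+235; hu=(xs.min()+xs.max())/2; print("hu",xs.min(),xs.max())
print("handle",cast("wrist",[(hu,200),(hu,174)],165,st))
E
```

```text
row200 [411 411 410 411 412 412 403 426 558 649 677 678 679 680 680 682 682 682
 682 683 683 683 684 684 686 683 685 687 680 613 409 411 408 409 410 408
 408 410 410 407]
col259 [455 462 468 467 466 457 441 359 309 324 332 479 606 656 678 684 684 684
 684 684] [682 681 681 680 680 681 682 681 681 680 680 672 646 665]
cap [257.88183807 286.08260394] [ 232  264   53   45 1828] (257.9928283691406, 286.1268005371094) 26.007583618164062
[[610.83349954  74.94001953 139.        ]
 [610.90262033  75.01447086 139.        ]]
hu 235 284
handle [[531.65230706 102.5822558  165.        ]
 [514.2468247  108.3782785  165.        ]]
```

```bash
python3 - <<'E'
from h import *
np.set_printoptions(precision=2,suppress=True)
ctrl.move_l([530.4,102.0,163.5],vel=120)
print(sensors.read_state()["eef_pos"])
ctrl.gripper_to(0,force=35)
st=sensors.read_state(); print(st["t"],st["eef_pos"],st["grip_width"],st["force"])
f0=st["force"]
hit=ctrl.move_l([530.4,102.0,163.5-70],vel=60,threshold=25)
st=sensors.read_state(); print(hit,st["t"],st["eef_pos"],st["force"],st["grip_width"])
E
```

```text
[531.15 102.09 164.37]
3.85 [530.42 101.83 163.65] 15.095275005623625 [-0.01 -0.82  1.53]
False 5.1667 [530.4  101.87  93.06] [ 1.92 -2.89 -3.96] 15.33993611354233
```

```bash
python3 - <<'E'
from h import *
np.set_printoptions(precision=2,suppress=True)
hit=ctrl.move_l([530.4,102.0,82],vel=25,threshold=18)
st=sensors.read_state(); print(hit,st["t"],st["eef_pos"],st["force"],st["grip_width"])
snap("side","s1")
E
python3 -c "
import cv2
s=cv2.imread('pics/s1.png')[140:260,180:340];cv2.imwrite('pics/s1c.png',cv2.resize(s,None,fx=5,fy=5,interpolation=2))"
```

```text
True 5.425 [530.42 101.83  92.27] [-2.58  0.05  5.72] 14.987838434337512
```

View pics/s1c.png

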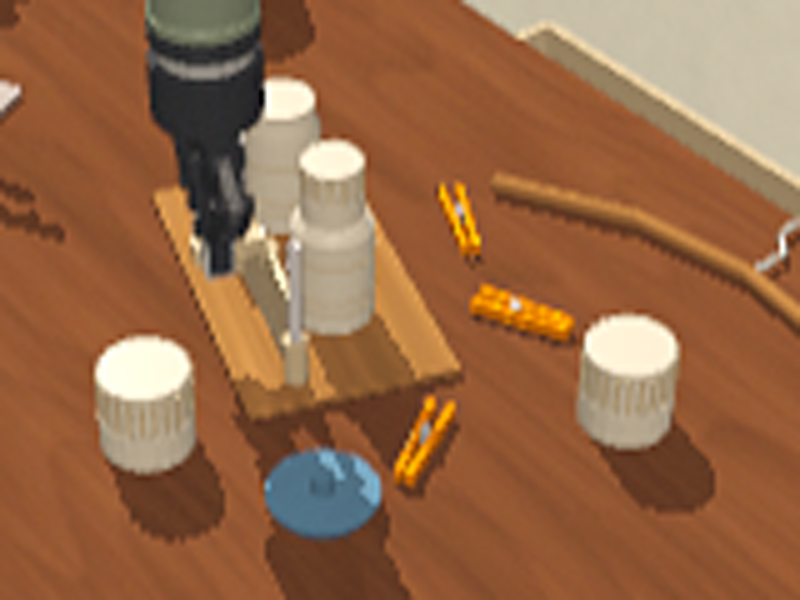

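```bash
python3 - <<'E'
from h import *
np.set_printoptions(precision=2,suppress=True)
for k in range(3):
    hit=ctrl.move_l([530.4,102.0,84],vel=12,threshold=22)
    st=sensors.read_state(); print(hit,st["t"],st["eef_pos"],st["force"],st["grip_width"])
    if st["force"][2]>15 or not hit: break
E
```

```text
True 5.8167 [530.44 101.85  92.3 ] [-0.78 -0.65  4.46] 15.275822579949532
True 6.1583 [530.45 101.86  92.28] [-0.26 -1.11  5.23] 14.958786248697647
True 6.5 [530.48 101.85  92.3 ] [-1.17 -0.17  3.92] 15.188733436757797
```

```bash
python3 - <<'E'
from h import *
np.set_printoptions(precision=2,suppress=True)
d0=np.load("pics/w1.npy");s0=np.load("pics/w1_st.npy",allow_pickle=True).item(); P0=cloud("wrist",d0,s0)
print("raised handle top z",np.median(P0[185:230,254:264,2]),"cap top",np.median(P0[275:297,248:268,2]),"panel top z",np.median(P0[237:240,190:230,2]))
p,d,st=snap("wrist","w2")
snap("side","s2")
E
```

```text
raised handle top z 161.3087214621446 cap top 138.94982754478838 panel top z 146.4184993901975
```

View pics/w2.png

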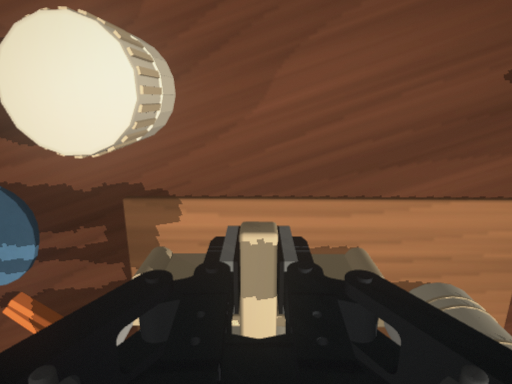

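The wrist depth shows the handle top started at 161.3 mm, not 165, so the sash was already about 3.7 mm down. My 71.35 mm of travel puts the top at 89.95 mm, against 90 mm for fully down. I check the depth now, then release and rise.

```bash
python3 - <<'E'
from h import *
np.set_printoptions(precision=2,suppress=True)
d=np.load("pics/w2.npy");s=np.load("pics/w2_st.npy",allow_pickle=True).item(); P=cloud("wrist",d,s)
print("handle top z now",np.median(P[250:330,250:270,2]))
ctrl.gripper_to(60)
x,y,_=sensors.read_state()["eef_pos"]
ctrl.move_l([530.4,102.0,215],vel=150)
p,d,st=snap("wrist","w3"); P=cloud("wrist",d,st)
print(st["t"],st["eef_pos"],proj("wrist",[[530.4,102,90],[610.9,75,139],[525,104,90]],st))
q=ctrl.solve_ik([610.9,75,200],R(np.deg2rad(71.4))); print(q)
E
```

```text
handle top z now 89.83717149124342
8.075 [529.55 101.95 213.83] [[259.78 189.36]
 [259.51 325.81]
 [260.02 182.15]]
[-0.02  0.34  1.49 -0.    1.31 -1.26]
```

View pics/w3.png

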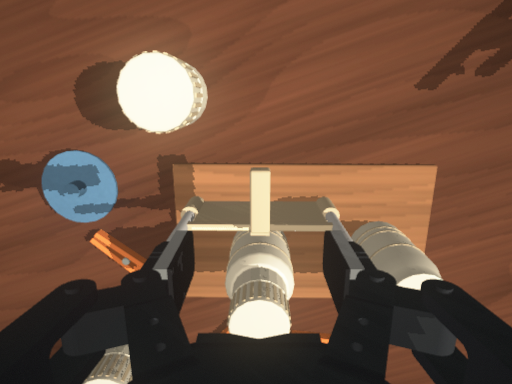

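```bash
python3 - <<'E'
from h import *
np.set_printoptions(precision=3,suppress=True)
ctrl.gripper_to(72)
ctrl.move_l([570,89,215],vel=150)
q=ctrl.solve_ik([610.9,75,215],R(0.0)); print(q)
ctrl.move_ptp([610.9,75,200],R(0.0))
ctrl.hold(0.2)
hit=ctrl.move_l([610.9,75,132],vel=80,threshold=10)
ctrl.hold(0.3)
st=sensors.read_state(); print(hit,st["t"],st["eef_pos"],st["force"],st["wrist_torque"])
ctrl.gripper_to(30,force=28)
ctrl.hold(0.2)
st=sensors.read_state(); print(st["t"],st["eef_pos"],st["force"],st["wrist_torque"],st["grip_width"],st["q"])
E
```

```text
[-0.018  0.325  1.48  -0.     1.336 -0.018]
False 11.4417 [611.185  75.02  132.551] [ 0.788  1.006 -0.095] [-0.039  0.036 -0.007]
12.0 [611.151  75.014 132.282] [ 0.203 -0.785  2.047] [-0.034 -0.05  -0.018] 43.46752073191443 [-0.018  0.413  1.546  0.     1.182 -0.018]
```

```bash
python3 - <<'E'
from h import *
np.set_printoptions(precision=3,suppress=True)
t0=sensors.read_state()["wrist_torque"][2]
for a in (3,5,6.5,8,9.5):
    ctrl.set_joints(ctrl.solve_ik([611,75,132.2],R(np.deg2rad(a)))); ctrl.hold(0.1)
    st=sensors.read_state(); R_=st["eef_rot"]; tz=st["wrist_torque"][2]-t0
    print(a,np.rad2deg(np.arctan2(R_[1,1],R_[0,1])),tz,st["force"],st["t"],st["grip_width"])
    if abs(tz)>0.25: print("STOP"); break
E
```

```text
3 2.943522033314013 0.05152224225255923 [-0.114 -0.764  2.103] 12.35 43.54809324732605
5 4.952939303971268 -0.003231933746603171 [ 0.257 -0.993  1.905] 12.7 43.42691986648427
6.5 6.46358401281672 0.03743458978042859 [ 0.553 -1.653  1.971] 13.05 43.11508109593973
8 7.969056307265283 -0.012911340336553254 [ 0.208 -1.093  2.336] 13.4 43.34401478109852
9.5 9.468626571244021 0.016500624786806094 [ 0.648 -1.527  2.81 ] 13.75 43.45641448839444
```

```bash
python3 - <<'E'
from h import *
np.set_printoptions(precision=3,suppress=True)
t0=-0.018
for a in (11,13,15,18,22,27):
    ctrl.set_joints(ctrl.solve_ik([611,75,132.2],R(np.deg2rad(a)))); ctrl.hold(0.1)
    st=sensors.read_state(); R_=st["eef_rot"]; tz=st["wrist_torque"][2]-t0
    print(a,np.rad2deg(np.arctan2(R_[1,1],R_[0,1])),tz,st["force"],st["t"],st["grip_width"])
    if abs(tz)>0.25: print("STOP"); break
snap("side","s3"); snap("wrist","w4"); 
E
python3 -c "
import cv2
s=cv2.imread('pics/s3.png')[140:230,190:310];cv2.imwrite('pics/s3c.png',cv2.resize(s,None,fx=6.5,fy=6.5,interpolation=2))"
```

```text
11 10.96660827900607 -0.02758224689735884 [ 0.024 -1.201  2.42 ] 14.1 43.67335278425087
13 12.963515875733348 0.04019412855310653 [ 0.365 -1.127  2.129] 14.45 43.49951931365688
15 14.960303955226529 -0.022569986021866214 [ 0.234 -1.59   3.388] 14.8 43.20314782669195
18 17.93532452998469 0.009732173875823362 [ 0.548 -1.32   3.441] 15.15 43.62476981394516
22 21.910108823686745 0.0033365138903018107 [ 0.262 -1.137  4.215] 15.5 43.456160266031404
27 26.881941930862176 -0.018077936892892974 [ 1.383 -0.741  4.603] 15.85 43.08813544988004
```

View pics/s3c.png

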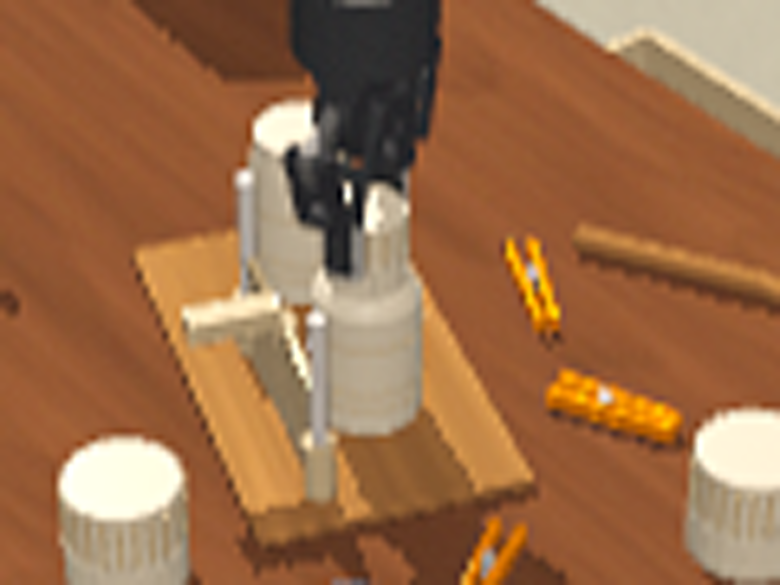

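View pics/w4.png

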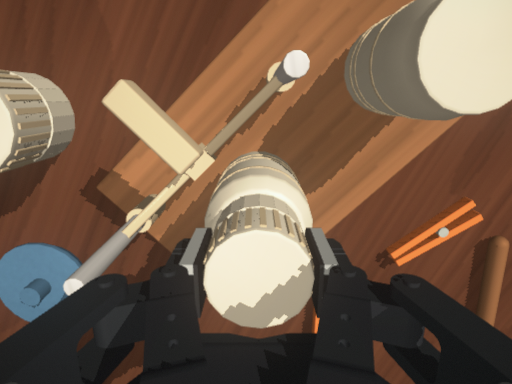

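No stop past 14 deg and no torque, so counter-clockwise is the loosening way. The cap is squarely between the pads at about (258,270), and the sash is down. I continue towards 59 deg.

```bash
python3 - <<'E'
from h import *
np.set_printoptions(precision=3,suppress=True)
t0=-0.018
for a in (33,40,47,53,58,60):
    ctrl.set_joints(ctrl.solve_ik([611,75,132.2],R(np.deg2rad(a)))); ctrl.hold(0.1)
    st=sensors.read_state(); R_=st["eef_rot"]; tz=st["wrist_torque"][2]-t0
    print(a,np.rad2deg(np.arctan2(R_[1,1],R_[0,1])),tz,st["force"],st["t"],st["grip_width"],st["eef_pos"][2])
    if abs(tz)>0.25 or st["force"][2]>15: print("STOP"); break
E
```

```text
33 32.86594901210609 0.028972174044082456 [ 0.739 -1.166  4.135] 16.3 43.50112840671032 132.251228431431
40 39.833975054373575 0.04849034482657111 [-0.793 -1.534  3.868] 16.65 43.3713106514896 132.27474080314175
47 46.82029354856261 0.002441651206585101 [ 0.909 -0.925  3.214] 17.0 43.687449000303424 132.24664194916045
53 52.83863136198167 0.03566963257503021 [-0.058 -0.034  3.277] 17.35 43.51441824404714 132.28439479325107
58 57.859891712576704 0.019508822056489735 [ 0.505 -1.957  4.967] 17.7 43.15365096540031 132.26467013043754
60 59.93479167982335 0.033505754656070676 [1.119 0.044 4.388] 18.05 43.37268304390307 132.25995556005356
```

Now a gentle trial lift with a force threshold.

```bash
python3 - <<'E'
from h import *
np.set_printoptions(precision=3,suppress=True)
hit=ctrl.move_l([611,75,137],vel=15,threshold=8); ctrl.hold(0.1)
st=sensors.read_state(); print(hit,st["t"],st["eef_pos"],st["force"],st["wrist_torque"],st["grip_width"])
snap("wrist","w5")
E
```

```text
False 18.6167 [610.4    75.083 136.543] [ 0.744 -0.714 -0.438] [-0.028  0.024 -0.021] 43.4356705435825
```

View pics/w5.png

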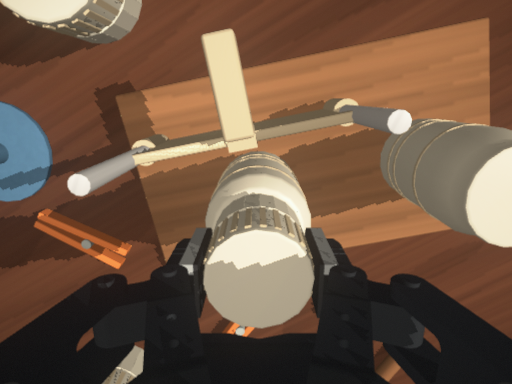

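```bash
python3 - <<'E'
from h import *
np.set_printoptions(precision=3,suppress=True)
hit=ctrl.move_l([611,75,160],vel=40,threshold=12)
hit2=ctrl.move_l([611,75,230.5],vel=60,threshold=12) if not hit else None
ctrl.hold(0.5)
st=sensors.read_state(); print(hit,hit2,st["t"],st["eef_pos"],st["eef_rot"],st["force"],st["grip_width"],st["qvel"])
snap("wrist","w6"); snap("side","s4"); snap("top","t4")
s=cv2.imread('pics/s4.png')[110:250,180:320];cv2.imwrite('pics/s4c.png',cv2.resize(s,None,fx=4.2,fy=4.2,interpolation=2))
print(proj("side",[[611,75,113],[611,75,193],[611,75,237]])-[180,110])
E
```

```text
False False 21.2167 [611.018  75.03  230.489] [[-0.866  0.5   -0.   ]
 [ 0.5    0.866  0.   ]
 [ 0.    -0.    -1.   ]] [-0.209  0.376 -0.196] 43.89674977450182 [-0.     0.001 -0.001 -0.001 -0.001 -0.   ]
[[65.98  67.294]
 [65.887 47.812]
 [65.833 36.519]]
```

View pics/s4c.png

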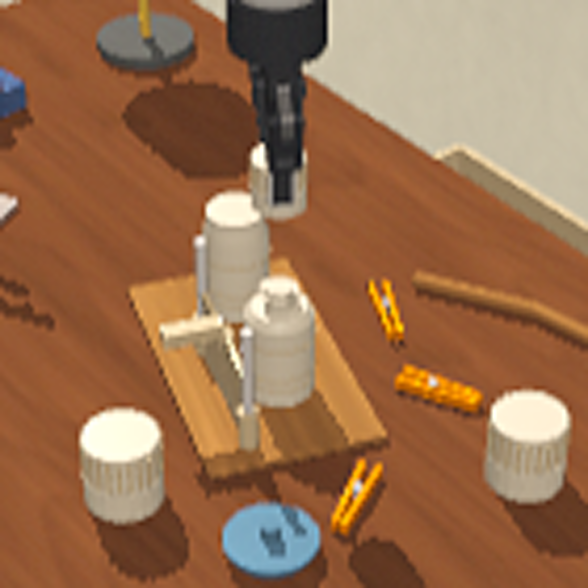

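View pics/w6.png

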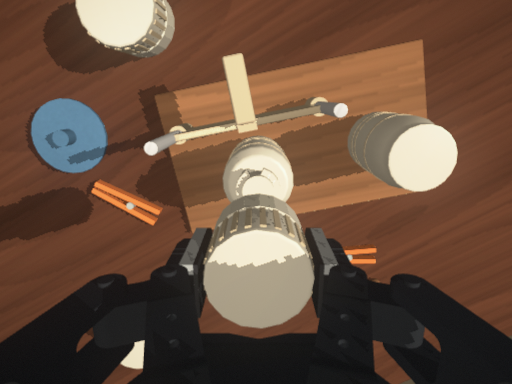

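The side view shows the cap upright in the jaws at crop (278,180), the bare neck at (280,290), and the sash handle down at (190,330). The wrist view shows the cap still central at (258,270). I check the sash height and the bystanders, then hand in.

```bash
python3 - <<'E'
from h import *
d=np.load("pics/w6.npy");s=np.load("pics/w6_st.npy",allow_pickle=True).item(); P=cloud("wrist",d,s)
print("handle top z",np.median(P[75:110,236:242,2]), "cap top",np.median(P[265:290,240:275,2]))
a=cv2.imread("pics/side0.png").astype(int);b=cv2.imread("pics/s4.png").astype(int)
for n,im in(("0",a),("4",b)):
    m=((im[...,2]>200)&(im[...,1]>90)&(im[...,1]<190)&(im[...,0]<60)).astype(np.uint8); k,l,st,c=cv2.connectedComponentsWithStats(m)
    print(n,[c[i].round(1).tolist() for i in range(1,k) if st[i,4]>15 and 150<c[i][1]<260])
ctrl.finish_job()
E
```

```text
handle top z 89.66110009022427 cap top 237.0117320156284
0 [[272.8, 183.4], [283.9, 201.2], [264.2, 227.0]]
4 [[272.8, 183.5], [283.8, 201.3], [263.9, 228.2]]
the job is handed in; nothing more can be done
```

The cap is off and held upright about 80 mm above the neck, the sash is down, and I handed the job in at about 21 s of the 48 s allowed.

- **Sash:** I pushed it down by its handle until it met the stop. The handle top then measured 89.7–89.8 mm (90 expected). It had started about 3.7 mm below fully raised, so it travelled 71 mm rather than 75.
- **Cap:** I gripped it at 28 N and turned it counter-clockwise as the first try. It met no stop and the torque stayed within about 0.05 N m, so I never tried the other way. I turned it to 60° and it lifted off freely.
- **Final pose:** The cap top measured 237.0 mm, which puts its lower edge at 193 mm. The jaws read 43.9 mm and the arm was at rest.
- **Other things on the ledge:** Two pegs matched the first side picture to 0.1 px. The third peg's mask centre shifted 1.2 px; nothing went near it, so I think this is a changed shadow, but I did not confirm that. I checked the other bystanders only by eye; those in the last close pictures looked undisturbed, and I did not re-check the earring stand and the tin.

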